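# Spread the retaining ring over the autosampler spindle

## Task

Put the autosampler in service mode by pressing its three round keys fully down one at a time, letting each come up before the next, in order of size: largest, middle, smallest. Then take up the circlip pliers by their two handles, squeeze them all the way so that the ring on their tips is fully spread before it goes over the spindle end, and lower the ring level around the spindle, without resting it on anything, to the height of the groove. Finish holding it there: pliers still gripped and squeezed, ring still spread and centred round the groove; leave the other things on the bench where they are.

Things in the scene. Friction and masses are not known exactly. Their poses are not given: they have to be found in the camera images.
- sampler: The autosampler, fixed to the bench; origin under the spindle axis at bench height. White housing 240 x 170 x 55 mm high; round the spindle an aluminium vial wheel of 116 mm diameter with vial caps up to 75 mm above the bench. Its -x side carries the key deck, a grey block 170 mm wide (along y) and 78 mm high, from 68 to 140 mm from the spindle axis.
- groove (a point): Centre of the groove, on the vertical axis of the autosampler's steel spindle, 104 mm above the bench. Groove 7 mm high and 22 mm in diameter; spindle 27 mm in diameter. Axes as the autosampler's.
- spindle_tip (a point): Centre of the spindle's upper end, 26 mm above the groove centre, the highest point of the autosampler (130 mm above the bench). The top 7 mm are a cone from 27 down to 16 mm in diameter.
- key_large_top (a point): Centre of the top face of the large round key, 30 mm in diameter. The three keys, all white in black collars, stand in a row across the key deck, 50 mm apart, 105 mm from the spindle axis; which stands where varies. Tops 100 mm above the bench, 10 mm above the collars. A key goes straight down 6 mm, springs back, and needs 4.5 N to be fully down.
- key_medium_top (a point): Centre of the top face of the middle-sized round key, 23 mm in diameter; otherwise as the large one.
- key_small_top (a point): Centre of the top face of the small round key, 16 mm in diameter; otherwise as the large one.
- key_large (a joint): How far the large key is down: 0 up, 0.006 m fully down; counts as pressed beyond 0.0045.
- key_medium (a joint): The same for the middle-sized key.
- key_small (a joint): The same for the small key.
- pliers: The circlip pliers (0.19 to 0.31 kg), loose, lying flat on a pale sheet, ring roughly towards +y. Origin on the pivot axis at the pliers' underside; x from the handles to the ring, y across (the way to squeeze), z up. Ring centre 73 mm ahead of the pivot.
- pliers_grip (a point): The point to grasp, midway between the two black handles, 60 mm behind the pivot, 12 mm above the underside; axes as the pliers'. The handles are 24 mm high (from the underside up) and reach from 40 mm behind to 38 mm ahead of this point; outside to outside here they measure 55 mm at rest and 34 mm fully squeezed, when their outer faces are parallel.
- ring_centre (a point): Centre of the dark steel snap ring on the pliers' tips: two arcs hinged at the far end, 4 mm thick, lying flat 5 mm above the underside of the pliers. Squeezing the handles opens it: spread, it is a round opening of 34 mm diameter (outside 42 mm); at rest it is too narrow (about 23 mm) for the spindle. Axes as the pliers'.
- spread (a joint): Swing of each handle of the pliers: 0 at rest (spring-closed ring), 0.18 rad fully squeezed, against a stop, ring fully spread. The spring needs about 3.5 N on each handle at the grasp point to begin and 8 N to be fully squeezed; 25 N holds it firmly at the stop.
There are look-alikes about, which are no part of the job. Leave any blue or orange look-alike of the pliers alone.

How it is judged (in metres and radians):
On the way, in this order (a step that is already met when the one before it is completed fails the run):
1. the large key is pressed, the others up (value of joint key_large above 0.0045 m and value of joint each of key_medium, key_small below 0.002 m), for 0.05 s.
2. then the middle-sized key, the others up (value of joint key_medium above 0.0045 m and value of joint each of key_large, key_small below 0.002 m), for 0.05 s.
3. then the small key, the others up (value of joint key_small above 0.0045 m and value of joint each of key_large, key_medium below 0.002 m), for 0.05 s.
4. the ring is fully spread above the end of the spindle (value of joint spread above 0.15 rad and horizontal distance between ring_centre and spindle_tip below 0.012 m and z of ring_centre in the frame of spindle_tip above 0.001 m), for 0.1 s.
At the end, for the whole second after the job is handed in: The robot still grips the pliers (more than 3 N), squeezed to more than 0.15 rad; the ring is round the spindle, its centre within 4 mm of the groove's centre in height and 4.5 mm sideways, level within 0.12 rad, at rest, pressing on the autosampler with less than 2 N; all keys up (horizontal distance between ring_centre and groove below 0.0045 m and z of ring_centre in the frame of groove between -0.004 and 0.004 m and value of joint spread above 0.15 rad and angle between ring_centre's own z axis and vertical below 0.12 rad and contact force between the fingers and pliers above 3 N and contact force between pliers and sampler below 2 N and linear speed of pliers below 0.02 m/s and value of joint each of key_large, key_medium, key_small below 0.002 m); the arm keeps its last pose, push and grip.
It fails at once if the ring is pushed over the spindle, or let close on it, without being spread (horizontal distance between ring_centre and spindle_tip below 0.015 m and z of ring_centre in the frame of spindle_tip below -0.004 m and value of joint spread below 0.11 rad).
It fails at once if two keys are down at once (value of joint each of key_large, key_medium above 0.003 m or value of joint each of key_medium, key_small above 0.003 m or value of joint each of key_large, key_small above 0.003 m).
It fails at once if a bystander is moved more than 30 mm (distance of any of vial_rack, amber_jar, reagent_bottle, beaker, flask, wrench, screwdriver, septum_dish from where it was at the start of the episode above 0.03 m).
It also fails if it takes over 61 s, if anything falls off the work surface, if the arm or the gripper's body presses on something with over 40 N, if the wrist force passes 120 N, or if a joint passes its speed limit or range.

## Robot

A 6-joint arm with a two-finger parallel gripper is mounted at the origin on the work surface. World frame = base frame: x ahead of the robot, y to its left, z up, the work surface at z = 0. Lengths are in mm, angles in rad, forces in N, time in s.
With the tool pointing down it reaches from about 275 to 750 mm from the base axis. Payload 10.2 kg.
Tool frame: the origin (TCP) lies midway between the tips of the shut fingers; the grasp point (between the pads) lies 19 mm behind it; z points along the fingers, y is the direction in which the jaws open and shut (so a half turn about z gives the same grasp; the last joint's range is limited). The gripper opens to 85 mm and grips with 20 to 120 N. Pads are 22 mm wide; open, the fingers measure 114 mm over their backs; the gripper's body (76 mm by 85 mm) begins 54 mm behind the grasp point. The pads swing forward as they close: fully open they stand 13 mm farther back than shut.
Start: joints at [0.977, 0.313, 1.498, -0, 1.331, -0.223], TCP at [190.253, 489.321, 231.294] pointing down, gripper open.
Joint ranges: [-2.94, 2.94], [-0.97, 2.17], [0.19, 2.56], [-1.23, 4.37], [0.02, 3.11], [-2.88, 2.88]. Speed limits (rad/s): [2.39, 2.39, 3.01, 3.14, 3.14, 3.14].

## Interface

Orientations are given as a unit quaternion [w, x, y, z].
In Python, from rig import ctrl gives the robot as it stands.
- The arm moves only by the tool carry_out, never from a script. Its argument "plan" is a list of rows, each a list of 3 entries, a list of its own where there are three numbers: the finger opening in mm, from 0 to 85.4, then the shift along the tool's x, y, z in mm, then the turn, a rotation vector about the tool's x, y, z in units of 6 degrees (1.0 is 6 degrees). In form: [[grip, [x, y, z], [ax, ay, az]], ...]. A call has 1 to 20 rows; each row shifts and turns the commanded pose from where the row before left it, along the tool's axes as they then stand; what a row does not reach is not made up. A row lasts 1/12 s, in which the tool goes at most 41.7 mm and 7.16 degrees, less where a joint would pass 70% of its speed; a pose out of reach is approached as far as the arm can. A call with a gripper value outside its range is refused whole. The fingers move at their own pace and stop on an object; "grip_force" is the grip in N (left out, the last holds). Time passes only in rows, so rows that do not move let the fingers close. It gives the time, the measured TCP pose, the force and the opening at its end, in the units of the state.
- ctrl.sense(): the state, without advancing time (a new reading comes with each control period).
- ctrl.capture(name): name is "scene" or "top" or "wrist"; returns a dict with "color" (480x640x3 uint8, blue, green, red), "range_z" (480x640 float32, mm along the optical axis (not along the pixel's ray), 0 where there is no reading), "fx", "fy", "cx", "cy" (pixels), "cam_to_world" (4x4, takes a point from camera to world coordinates); the wrist camera has in their place "tool_from_camera" (4x4, takes a point from camera to tool coordinates, whose origin is the TCP and whose axes are the flange's). Camera axes: x right, y up, looking along -z (the intrinsics and any distortion apply to the point x, -y, -z); pixel columns grow to the right and rows downward; lengths in mm; the calibration is good to about 2 mm. A picture is of the moment at which its call begins: read the wrist's pose just before it.
- ctrl.finish_job(): hands the job in, once; it reports no verdict.
The state is a dict: "time_s": time; "joints": joint angles; "dq": joint speeds; "tau": joint torques, N m; "eef_pos": TCP position; "ee_rot": TCP orientation; "force": force on the tool from outside, world axes, zero at the start; "wrist_torque": the same for the moment, N m; "grip_width": opening from 0.0 (shut) to 1.0 (fully open).
Only numpy, scipy, OpenCV 4.12 (cv2) and the standard library are available. Lean on these libraries where they do the work, as an engineer would, in place of code of your own. Each camera call takes 0.05 s, during which the arm holds its last target.

## Working session

There is one attempt and no reset: what is moved stays moved. The work goes in short steps, Python scripts to look and compute and a tool call to move; the robot and the scene stay as the last step left them, time stands still between calls to the robot, and variables do not carry over. Pictures are saved under pics/ and viewed, and the job is handed in when it is done.

Besides the shell and the picture viewer there is one more tool, called after "Emit:" in YAML: its name, and indented under it one key for each argument. carry_out: Moves the arm, as the interface text tells. Its arguments: {"type":"object","properties":{"plan":{"type":"array"},"grip_force":{"type":"number"}},"required":["plan"]}

```bash
ls; mkdir -p pics; python3 - <<'E'
from rig import ctrl
import cv2,pickle
print(ctrl.sense())
for n in ["scene","top","wrist"]:
    s=ctrl.sense(); c=ctrl.capture(n); c['state']=s
    pickle.dump(c,open(f'pics/{n}0.pkl','wb')); cv2.imwrite(f'pics/{n}0.png',c['color'])
    print(n,c['fx'],c['fy'],c['cx'],c['cy'],c.get('cam_to_world',c.get('tool_from_camera')),[k for k in c])
E
```

```text
pics
{'time_s': 0.0, 'joints': array([ 9.76597996e-01,  3.13455806e-01,  1.49845826e+00,  5.48847767e-05,
        1.33097231e+00, -2.23432441e-01]), 'dq': array([-1.18135705e-03, -1.94214729e-05, -2.85066569e-04, -1.48433971e-03,
        2.26017872e-04,  2.25826908e-04]), 'tau': array([-7.91592229e-04, -4.12258708e+01, -2.59747231e+01, -3.15455245e-04,
        4.00061865e-03,  5.62758757e-06]), 'eef_pos': array([190.09078206, 489.10418388, 230.72412648]), 'ee_rot': array([-2.81599401e-04,  1.84329315e-01,  9.82864327e-01, -5.82962316e-04]), 'force': array([0.24772999, 0.41367818, 0.40011455]), 'wrist_torque': array([-0.04880809, -0.03032326,  0.01696446]), 'grip_width': 1.0046728474430808}
scene 453.4950235388896 453.4950235388896 323.4303619800752 249.53490744492296 [[ 1.90702335e-01 -7.17770189e-01  6.69655564e-01  1.33356734e+03]
 [ 9.81646703e-01  1.40509097e-01 -1.28945509e-01 -3.97680289e+02]
 [-1.53945609e-03  6.81955386e-01  7.31392153e-01  1.02594349e+03]
 [ 0.00000000e+00  0.00000000e+00  0.00000000e+00  1.00000000e+00]] ['color', 'range_z', 'fx', 'fy', 'cx', 'cy', 'cam_to_
[... 153 characters left out ...]
478e+02]
 [-9.99986315e-01 -4.84975443e-04  5.20912200e-03 -2.34097937e+02]
 [ 5.05372775e-03  1.67914596e-01  9.85788592e-01  1.26368737e+03]
 [ 0.00000000e+00  0.00000000e+00  0.00000000e+00  1.00000000e+00]] ['color', 'range_z', 'fx', 'fy', 'cx', 'cy', 'cam_to_world', 'state']
wrist 370.142314090404 370.142314090404 323.04781140985267 244.2434367679212 [[-4.39420548e-05  9.59141856e-01  2.82925604e-01  7.25111708e+01]
 [ 9.99999768e-01  2.34269282e-04 -6.38879716e-04 -5.55850650e-01]
 [-6.79057054e-04  2.82925510e-01 -9.59141645e-01 -1.42068096e+02]
 [ 0.00000000e+00  0.00000000e+00  0.00000000e+00  1.00000000e+00]] ['color', 'range_z', 'fx', 'fy', 'cx', 'cy', 'tool_from_camera', 'state']
```

View pics/scene0.png

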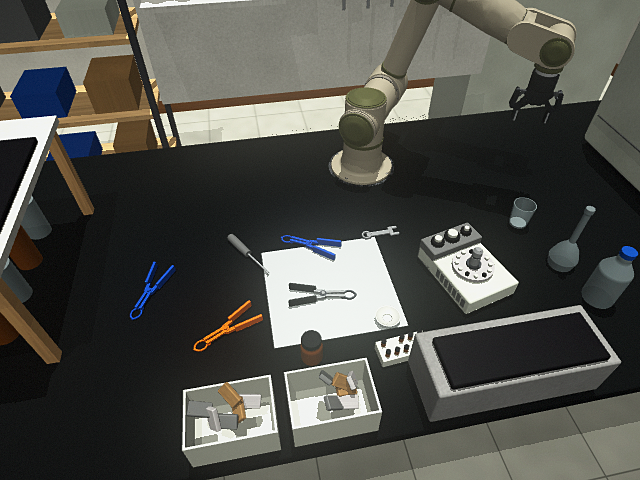

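View pics/top0.png

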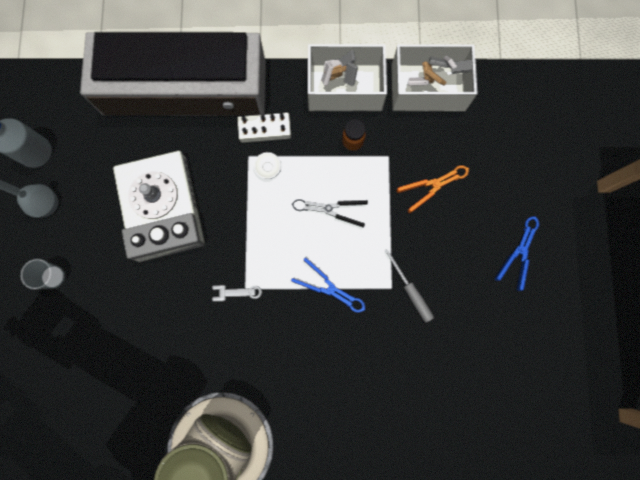

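View pics/wrist0.png

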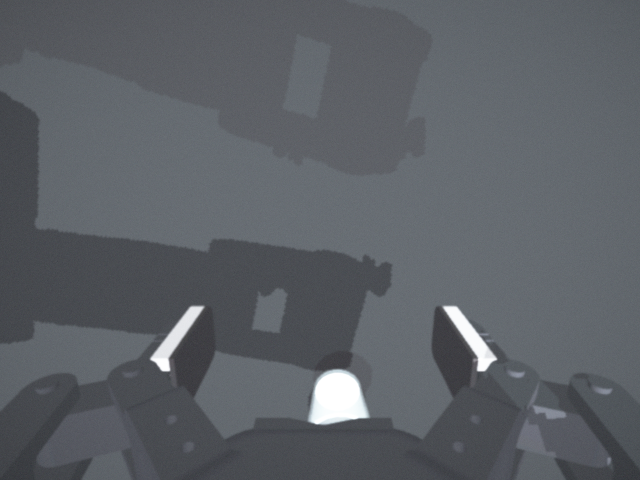

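The scene view shows black-handled pliers on the white sheet at about (322,295), with blue ones at (311,245) and (152,290) and orange ones at (228,325). The sampler is at (468,265). In the top view, the pliers' ring is at (300,204) and the keys are at (137,239), (157,234) and (180,229). I'll enlarge both.

```bash
cat > h.py <<'E'
import numpy as np, cv2, pickle
from scipy.spatial.transform import Rotation as R
def tool_pose(s):
    q=s['ee_rot']; T=np.eye(4); T[:3,:3]=R.from_quat([q[1],q[2],q[3],q[0]]).as_matrix(); T[:3,3]=s['eef_pos']; return T
def c2w(c):
    return np.array(c['cam_to_world']) if 'cam_to_world' in c else tool_pose(c['state'])@np.array(c['tool_from_camera'])
def ray(c,u,v):
    T=c2w(c); d=np.array([(u-c['cx'])/c['fx'],-(v-c['cy'])/c['fy'],-1.0]); return T[:3,3],T[:3,:3]@d
def onplane(c,u,v,z):
    o,d=ray(c,u,v); return o+d*(z-o[2])/d[2]
def deproj(c,u,v):
    o,d=ray(c,u,v); return o+d*c['range_z'][int(round(v)),int(round(u))]
def cross2(rs):
    A=np.zeros((3,3));b=np.zeros(3)
    for o,d in rs:
        d=d/np.linalg.norm(d);P=np.eye(3)-np.outer(d,d);A+=P;b+=P@o
    x=np.linalg.solve(A,b)
    return x,[np.linalg.norm((np.eye(3)-np.outer(d,d)/(d@d))@(x-o)) for o,d in rs]
def cloud(c):
    v,u=np.mgrid[0:480,0:640]; z=c['range_z'];T=c2w(c)
    p=np.stack([(u-c['cx'])/c['fx']*z,-(v-c['cy'])/c['fy']*z,-z],-1)
    w=p@T[:3,:3].T+T[:3,3]; w[z==0]=np.nan; return w
def proj(c,X):
    T=np.linalg.inv(c2w(c)); p=T[:3,:3]@np.asarray(X,float)+T[:3,3]
    return c['cx']+c['fx']*p[0]/-p[2], c['cy']-c['fy']*p[1]/-p[2]
def load(n): return pickle.load(open(f'pics/{n}.pkl','rb'))
def snap(n,name):
    from rig import ctrl
    s=ctrl.sense(); c=ctrl.capture(n); c['state']=s; pickle.dump(c,open(f'pics/{name}.pkl','wb')); cv2.imwrite(f'pics/{name}.png',c['color']); return c
def crop(c,x0,y0,x1,y1,k,name): cv2.imwrite(f'pics/{name}.png',cv2.resize(c['color'][y0:y1,x0:x1],None,fx=k,fy=k,interpolation=cv2.INTER_CUBIC))
E
python3 - <<'E'
from h import *
t=load('top0');s=load('scene0')
crop(t,105,145,210,265,5,'c1'); crop(s,410,215,525,315,6,'c2'); crop(t,285,190,375,235,8,'c3')
w=cloud(t)
print('sheet z',np.nanmedian(w[170:190,300:380,2]),'bench',np.nanmedian(w[320:360,450:600,2]))
for p in [(137,239),(157,234),(180,229),(149,193),(145,187),(330,208),(355,203)]: print(p,deproj(t,*p).round(1))
E
```

```text
sheet z 1.7435348493334004 bench 1.6623479881811818
(137, 239) [475.8 185.5 103.1]
(157, 234) [488.4 141.8  97.9]
(180, 229) [500.   88.8  98.8]
(149, 193) [581.7 159.8 115. ]
(145, 187) [592.4 165.2 128.4]
(330, 208) [ 567.7 -261.1   19.5]
(355, 203) [ 579.9 -323.6   22.3]
```

View pics/c1.png

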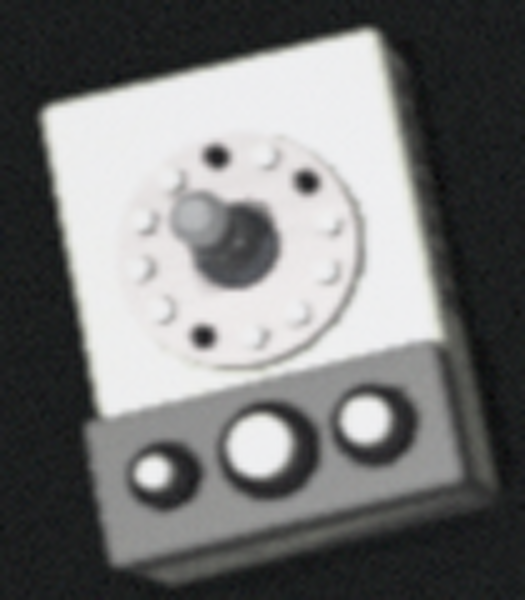

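View pics/c2.png

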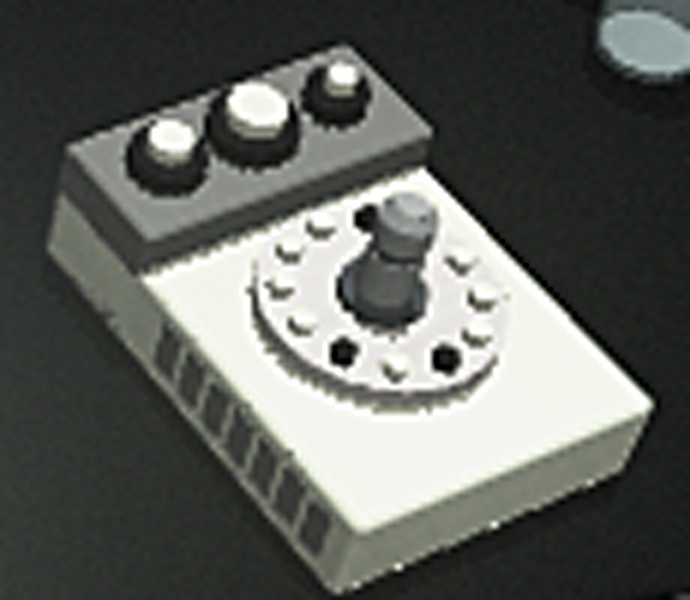

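View pics/c3.png

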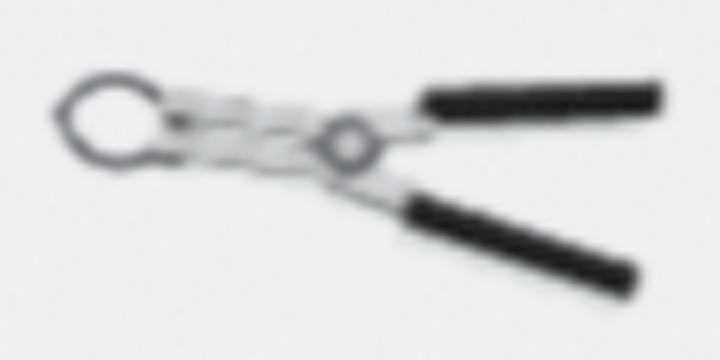

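The pliers with black handles and a dark ring on the sheet, top pixel (330,210), are the ones meant. The blue ones at (330,288) and (522,250) and the orange ones at (435,188) are look-alikes. Keys in the top view: small (137,239), large (157,234), medium (180,229). Next I'll triangulate the keys.

```bash
python3 - <<'E'
from h import *
from scipy import ndimage as ni
t=load('top0');s=load('scene0')
def blobs(c,x0,y0,x1,y1,thr,amin,amax):
    g=c['color'][y0:y1,x0:x1].min(2); m=g>thr
    l,n=ni.label(m); out=[]
    for i in range(1,n+1):
        a=(l==i).sum()
        if amin<a<amax:
            y,x=ni.center_of_mass(np.where(l==i,g.astype(float),0)); out.append((x+x0,y+y0,a))
    return out
bt=sorted(blobs(t,120,215,200,250,150,10,300)); bs=sorted(blobs(s,420,220,482,250,150,10,300),reverse=True)
print(np.round(bt,1));print(np.round(bs,1))
for n,a,b in zip(['small','large','med'],bt,bs[-3:] if len(bs)!=3 else bs):
    x,e=cross2([ray(t,*a[:2]),ray(s,*b[:2])]); print(n,x.round(1),np.round(e,1), onplane(t,*a[:2],100).round(1),onplane(s,*b[:2],100).round(1))
st=load('top0')['state']; print(tool_pose(st).round(3))
E
```

```text
[[135.1 239.   35. ]
 [156.3 233.6 125. ]
 [177.6 228.5  77. ]
 [189.4 237.8  38. ]]
[[475.  246.8  63. ]
 [466.7 226.8  15. ]
 [452.6 232.   59. ]
 [438.3 237.3  37. ]]
small [476.9 192.9  99.5] [1.6 1.6] [476.3 191.1 100. ] [477.2 194.4 100. ]
large [489.3 144.3  99.6] [1.4 1.4] [488.9 142.7 100. ] [489.6 145.6 100. ]
med [501.4  95.9  99.3] [1.6 1.6] [500.8  94.1 100. ] [502.   97.3 100. ]
[[-9.32000e-01  3.62000e-01 -1.00000e-03  1.90100e+02]
 [ 3.62000e-01  9.32000e-01 -1.00000e-03  4.89091e+02]
 [ 0.00000e+00 -1.00000e-03 -1.00000e+00  2.30748e+02]
 [ 0.00000e+00  0.00000e+00  0.00000e+00  1.00000e+00]]
```

Emit:
carry_out:
  plan:
    - [0,[-28.8,-15.2,0],[0,0,0]]
    - [0,[-28.8,-15.2,0],[0,0,0]]
    - [0,[-28.8,-15.2,0],[0,0,0]]
    - [0,[-28.8,-15.2,0],[0,0,0]]
    - [0,[-28.8,-15.2,0],[0,0,0]]
    - [0,[-28.8,-15.2,0],[0,0,0]]
    - [0,[-28.8,-15.2,0],[0,0,0]]
    - [0,[-28.8,-15.2,0],[0,0,0]]
    - [0,[-28.8,-15.2,0],[0,0,0]]
    - [0,[-28.8,-15.2,0],[0,0,0]]
    - [0,[-28.8,-15.2,0],[0,0,0]]
    - [0,[-28.8,-15.2,0],[0,0,0]]
    - [0,[-28.8,-15.2,0],[0,0,0]]
    - [0,[-28.8,-15.2,0],[0,0,0]]
    - [0,[0,0,0],[0,0,0]]
    - [0,[0,0,0],[0,0,0]]
  grip_force: 40

```text
time_s: 1.48
eef_pos: [489.3, 143.9, 230.7]
ee_rot: [-0.001, 0.186, 0.983, -0.0]
force: [0.0, 0.3, -0.0]
grip_width: -0.004
```

```bash
python3 - <<'E'
from h import *
c=snap('wrist','w1'); s=c['state']; print(s['time_s'],s['eef_pos'],s['joints'],s['grip_width']); print(tool_pose(s).round(3))
E
```

```text
1.4833 [489.3136109  143.89516495 230.74386962] [ 5.59017797e-02  2.80941338e-01  1.54203569e+00  1.25877708e-04
  1.31977749e+00 -1.14172285e+00] -0.0036492435351388216
[[-9.31000e-01  3.65000e-01 -1.00000e-03  4.89314e+02]
 [ 3.65000e-01  9.31000e-01  0.00000e+00  1.43895e+02]
 [ 1.00000e-03 -0.00000e+00 -1.00000e+00  2.30744e+02]
 [ 0.00000e+00  0.00000e+00  0.00000e+00  1.00000e+00]]
```

View pics/w1.png

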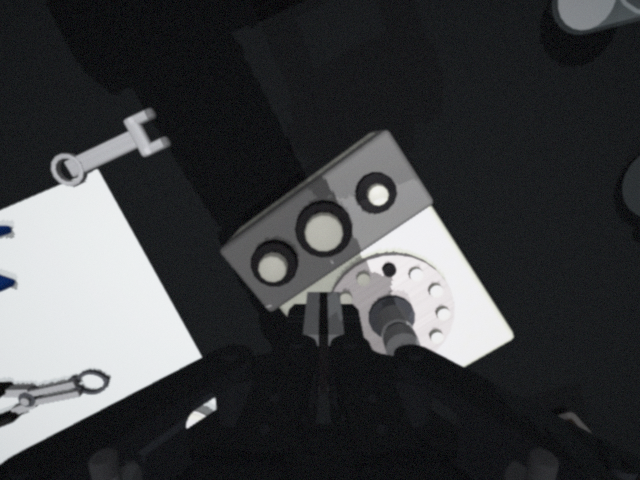

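The wrist view shows the large key in the middle at (324,231), the medium at (273,266) and the small at (378,194). The spindle is at (400,330), partly shadowed.

```bash
python3 - <<'E'
from h import *
from scipy import ndimage as ni
c=load('w1'); g=c['color'].max(2); 
m=g>110; l,n=ni.label(m)
for p in [(273,266),(324,231),(378,194)]:
    i=l[p[1],p[0]]; a=(l==i).sum(); v,u=ni.center_of_mass(l==i)
    print(p,a,round(u,1),round(v,1),'z100',onplane(c,u,v,100).round(1),'depth',deproj(c,u,v).round(1))
E
```

```text
(273, 266) 577 272.0 268.3 z100 [500.1  96.2 100. ] depth [500.3  96.1  99.4]
(324, 231) 1086 323.4 232.4 z100 [487.8 144.3 100. ] depth [487.6 144.4 100.6]
(378, 194) 365 377.8 194.6 z100 [475.6 192.3 100. ] depth [475.8 192.4  99. ]
```

Emit:
carry_out:
  plan:
    - [0,[1.4,0,40],[0,0,0]]
    - [0,[0,0,40],[0,0,0]]
    - [0,[0,0,38],[0,0,0]]
    - [0,[0,0,6],[0,0,0]]
    - [0,[0,0,5],[0,0,0]]
    - [0,[0,0,4],[0,0,0]]
    - [0,[0,0,3],[0,0,0]]
    - [0,[0,0,0.5],[0,0,0]]
    - [0,[0,0,0],[0,0,0]]
    - [0,[0,0,0],[0,0,0]]

```text
time_s: 2.37
eef_pos: [488.4, 145.6, 96.0]
ee_rot: [0.001, 0.184, 0.983, 0.0]
force: [0.7, 2.5, 3.9]
grip_width: 0.002
```

Emit:
carry_out:
  plan:
    - [0,[0,0,1.5],[0,0,0]]
    - [0,[0,0,1],[0,0,0]]
    - [0,[0,0,0],[0,0,0]]
    - [0,[0,0,0],[0,0,0]]

```text
time_s: 2.7
eef_pos: [488.5, 145.6, 93.9]
ee_rot: [0.001, 0.184, 0.983, 0.0]
force: [-2.2, 2.2, 14.7]
grip_width: 0.002
```

```bash
python3 - <<'E'
from h import *
c=snap('scene','s1'); s=c['state'];print(s['eef_pos'],s['force']); crop(c,380,130,560,290,4,'s1c')
E
```

```text
[488.47522618 145.60123587  93.86307302] [-2.22274798  2.23701023 14.7112424 ]
```

View pics/s1c.png

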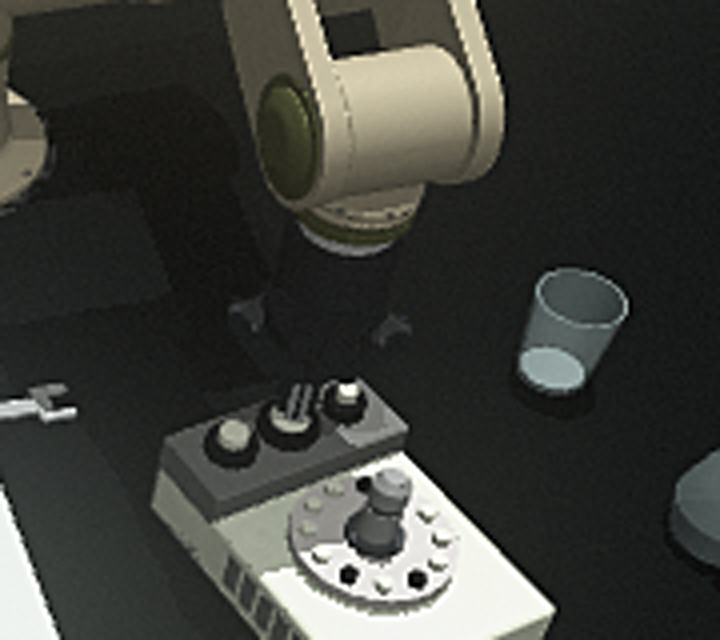

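The image shows the closed fingers pressing the centre key. The force of 14.7 N at z = 93.9 means it is fully down. Medium key next.

Emit:
carry_out:
  plan:
    - [0,[0,0,-10],[0,0,0]]
    - [0,[0,0,-10],[0,0,0]]
    - [0,[0,0,0],[0,0,0]]
    - [0,[-14.5,-20.2,0],[0,0,0]]
    - [0,[-14.4,-20.2,0],[0,0,0]]
    - [0,[0,0,0],[0,0,0]]
    - [0,[0,0,7],[0,0,0]]
    - [0,[0,0,5],[0,0,0]]
    - [0,[0,0,4],[0,0,0]]
    - [0,[0,0,2.5],[0,0,0]]
    - [0,[0,0,1.5],[0,0,0]]
    - [0,[0,0,0],[0,0,0]]
    - [0,[0,0,0],[0,0,0]]
    - [0,[0,0,0],[0,0,0]]

```text
time_s: 3.92
eef_pos: [499.6, 97.7, 93.8]
ee_rot: [0.0, 0.184, 0.983, -0.0]
force: [-8.4, -1.9, 19.5]
grip_width: -0.0
```

Emit:
carry_out:
  plan:
    - [0,[0,0,-10],[0,0,0]]
    - [0,[0,0,-10],[0,0,0]]
    - [0,[0,0,-10],[0,0,0]]
    - [0,[19.3,26.8,0],[0,0,0]]
    - [0,[19.3,26.8,0],[0,0,0]]
    - [0,[19.3,26.8,0],[0,0,0]]
    - [0,[0,0,0],[0,0,0]]
    - [0,[0,0,10],[0,0,0]]
    - [0,[0,0,7],[0,0,0]]
    - [0,[0,0,5],[0,0,0]]
    - [0,[0,0,4],[0,0,0]]
    - [0,[0,0,2.5],[0,0,0]]
    - [0,[0,0,1.5],[0,0,0]]
    - [0,[0,0,0],[0,0,0]]
    - [0,[0,0,0],[0,0,0]]
    - [0,[0,0,0],[0,0,0]]

```text
time_s: 5.25
eef_pos: [475.0, 192.5, 93.7]
ee_rot: [-0.0, 0.185, 0.983, -0.0]
force: [-9.1, -3.4, 20.3]
grip_width: -0.002
```

```bash
python3 - <<'E'
from h import *
c=snap('scene','s2'); s=c['state'];print(s['eef_pos'],s['force']); crop(c,380,130,560,290,4,'s2c')
E
```

```text
[475.04854157 192.47456061  93.74251278] [-9.05570372 -3.36027138 20.29730648]
```

View pics/s2c.png

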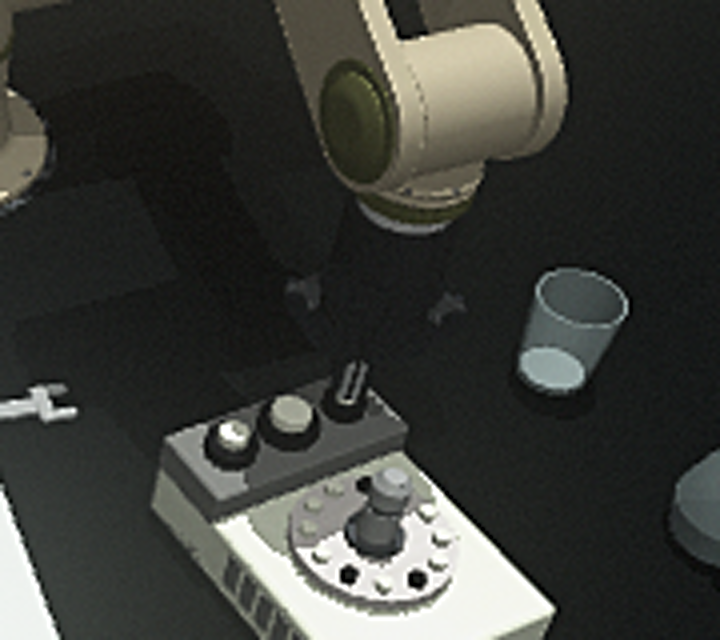

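The small key is down under the fingertips, and the large and medium keys are back up. Now locate the pliers from the two fixed views.

```bash
python3 - <<'E'
from h import *
t=load('top0');s=load('scene0')
crop(s,280,275,365,315,8,'c4')
pv=onplane(t,328.5,208.1,12);rg=onplane(t,298.75,205,6);print(pv,rg)
for (u0,u1,v0,v1,c) in [(285,375,190,235,t),(280,365,275,315,s)]:
    g=c['color'][v0:v1,u0:u1].max(2); m=(g<60).astype(np.uint8)
    cs,_=cv2.findContours(m,0,1)
    for k in cs:
        if cv2.contourArea(k)>15: print(cv2.contourArea(k), np.array(cv2.minAreaRect(k)[0])+[u0,v0], cv2.minAreaRect(k)[1:])
E
```

```text
[ 569.16365962 -257.5165587    12.        ] [ 578.56012508 -182.43968972    6.        ]
44.0 [349.45000458 220.15000534] ((28.144271850585938, 2.5298221111297607), 18.434947967529297)
44.5 [352.52763367 202.52486229] ((2.4702651500701904, 27.067798614501953), 86.98721313476562)
```

View pics/c4.png

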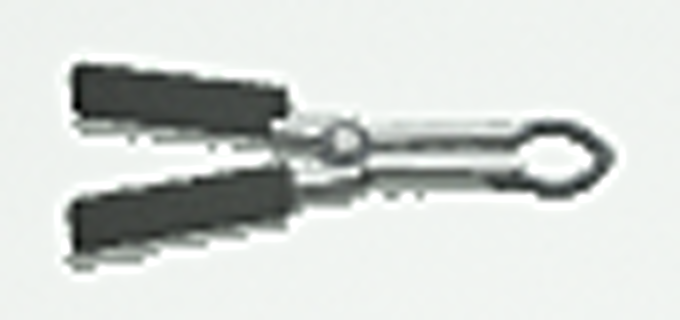

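Emit:
carry_out:
  plan:
    - [0,[0,0,-25],[0,0,0]]
    - [0,[0,0,-35],[0,0,0]]
    - [85,[0,0,-35],[0,0,1.15]]
    - [85,[0,0,-35],[0,0,1.15]]
    - [85,[0,0,-20],[0,0,1.15]]
    - [85,[0,0,0],[0,0,1.15]]
    - [85,[0,0,0],[0,0,1.15]]
    - [85,[0,0,0],[0,0,1.15]]
    - [85,[0,0,0],[0,0,1.15]]
    - [85,[0,0,0],[0,0,1.15]]
    - [85,[0,0,0],[0,0,1.15]]
    - [85,[0,0,0],[0,0,1.15]]
    - [85,[0,0,0],[0,0,1.15]]
    - [85,[0,0,0],[0,0,0]]

```text
time_s: 6.47
eef_pos: [475.4, 192.6, 242.1]
ee_rot: [0.0, 0.752, 0.66, -0.0]
force: [0.3, -0.2, 1.1]
grip_width: 1.0
```

```bash
python3 - <<'E'
from rig import ctrl
from h import *
s=ctrl.sense(); T=tool_pose(s); print(s['eef_pos'],s['joints'].round(2),s['grip_width']);print(T.round(3))
for X in [(592,75,240),(565,-310,240)]: print(X,(T[:3,:3].T@(np.array(X)-T[:3,3])).round(1))
E
```

```text
[475.35343072 192.63918564 242.06343332] [ 0.16  0.28  1.52 -0.    1.35  0.29] 0.9998190499191353
[[ 1.30000e-01  9.92000e-01 -0.00000e+00  4.75353e+02]
 [ 9.92000e-01 -1.30000e-01 -0.00000e+00  1.92639e+02]
 [-0.00000e+00 -0.00000e+00 -1.00000e+00  2.42063e+02]
 [ 0.00000e+00  0.00000e+00  0.00000e+00  1.00000e+00]]
(592, 75, 240) [-101.5  130.9    2.1]
(565, -310, 240) [-486.8  154.     2.1]
```

Emit:
carry_out:
  plan:
    - [85,[-20.3,26.2,0],[0,0,0]]
    - [85,[-20.3,26.2,0],[0,0,0]]
    - [85,[-20.3,26.2,0],[0,0,0]]
    - [85,[-20.3,26.2,0],[0,0,0]]
    - [85,[-20.3,26.2,0],[0,0,0]]
    - [85,[0,0,0],[0,0,0]]
    - [85,[0,0,0],[0,0,0]]

```text
time_s: 7.05
eef_pos: [593.1, 74.6, 241.4]
ee_rot: [-0.0, 0.75, 0.662, -0.0]
force: [0.4, 0.4, 0.9]
grip_width: 0.998
```

```bash
python3 - <<'E'
from h import *
c=snap('wrist','w2'); print(c['state']['eef_pos'],abs(c['state']['dq']).max())
E
```

```text
[593.05527512  74.57436026 241.37384875] 0.04089629282291598
```

View pics/w2.png

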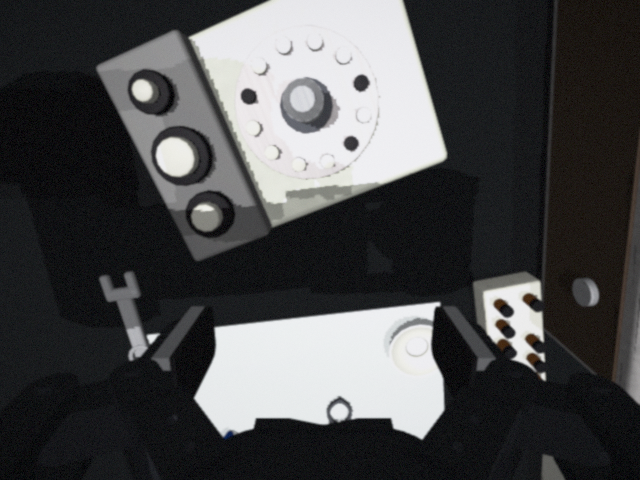

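Emit:
carry_out:
  plan:
    - [85,[-38.5,2.3,0],[0,0,0]]
    - [85,[-38.5,2.3,0],[0,0,0]]
    - [85,[-38.5,2.3,0],[0,0,0]]
    - [85,[-38.5,2.3,0],[0,0,0]]
    - [85,[-38.5,2.3,0],[0,0,0]]
    - [85,[-38.5,2.3,0],[0,0,0]]
    - [85,[-38.5,2.3,0],[0,0,0]]
    - [85,[-38.5,2.3,0],[0,0,0]]
    - [85,[-38.5,2.3,0],[0,0,0]]
    - [85,[-38.5,2.3,0],[0,0,0]]
    - [85,[0,0,0],[0,0,0]]
    - [85,[0,0,0],[0,0,0]]

```text
time_s: 8.1
eef_pos: [566.9, -309.4, 242.0]
ee_rot: [-0.0, 0.75, 0.662, 0.0]
force: [-0.7, 1.5, -0.1]
grip_width: 1.003
```

```bash
python3 - <<'E'
from h import *
c=snap('wrist','w3'); print(c['state']['time_s'],c['state']['eef_pos'],abs(c['state']['dq']).max(),c['state']['joints'])
E
```

```text
8.1 [ 566.89061246 -309.42911944  241.95998756] 0.049917450902197714 [-6.80768194e-01  5.84584148e-01  1.06472601e+00  1.62147658e-04
  1.49286345e+00 -5.55969434e-01]
```

View pics/w3.png

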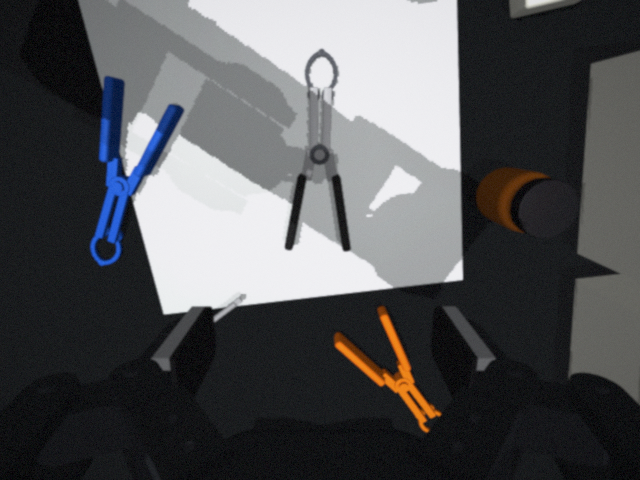

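In w2 the spindle tip is at (302,97), beside the keys. In w3 the black-handled pliers have their ring at (322,70), pivot at (319,154), and handles from (290,248) to (347,248). Next I'll refine these with crops.

```bash
python3 - <<'E'
from h import *
a=load('w2');b=load('w3')
crop(a,262,55,342,135,7,'w2c'); crop(b,270,40,370,260,2.7,'w3c')
w=cloud(b)
for p in [(319,154),(296,215),(339,215),(315,215),(310,130),(336,69),(330,250)]: print(p,deproj(b,*p).round(1),b['color'][p[1],p[0]])
for p in [(302,97),(310,110),(300,92)]: print(p,deproj(a,*p).round(1),a['color'][p[1],p[0]])
# handles
g=b['color'].max(2); m=np.zeros((480,640),np.uint8); m[160:255,275:360]=(g[160:255,275:360]<55)
cs,_=cv2.findContours(m,0,1)
for k in cs:
    if cv2.contourArea(k)>40:print(cv2.contourArea(k),cv2.minAreaRect(k))
E
```

```text
(319, 154) [ 569.1 -254.9   17.8] [101  99  99]
(296, 215) [ 538.9 -310.4   22.2] [25 26 29]
(339, 215) [ 581.4 -315.4   23.9] [23 25 24]
(315, 215) [ 556.7 -317.1    1. ] [169 168 166]
(310, 130) [ 563.3 -231.8   13.3] [120 117 116]
(336, 69) [ 594.6 -180.7    5.5] [116 110 104]
(330, 250) [ 5.677e+02 -3.578e+02 -3.000e-01] [241 238 237]
(302, 97) [590.6 170.8 128.7] [222 219 217]
(310, 110) [594.7 162.3 129.3] [129 126 127]
(300, 92) [589.8 173.8 129.6] [223 218 218]
449.5 ((340.5976867675781, 212.21340942382812), (74.96309661865234, 7.307182788848877), 81.34745788574219)
449.0 ((294.9082946777344, 211.0798797607422), (7.8724751472473145, 75.11919403076172), 11.070201873779297)
```

View pics/w2c.png

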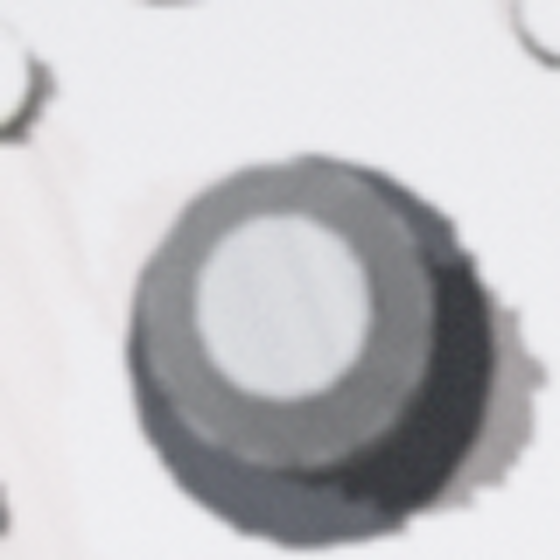

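View pics/w3c.png

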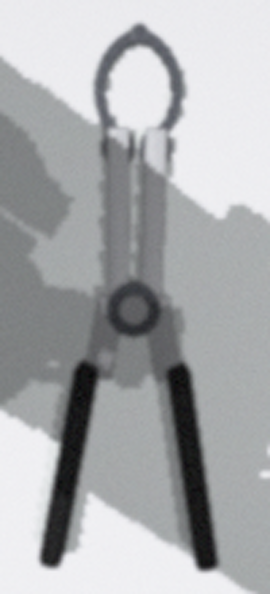

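```bash
python3 - <<'E'
from h import *
a=load('w2');b=load('w3');t=load('top0');s=load('scene0')
sp=onplane(a,302.4,98.6,130);print('tip',sp.round(1))
pv,e=cross2([ray(b,318.9,154.1),ray(t,328.6,208.2)]);print('pivot 2view',pv.round(1),np.round(e,1))
h1,e1=cross2([ray(b,340.6,212.2),ray(t,352.5,202.5)]);h2,e2=cross2([ray(b,294.9,211.1),ray(t,349.45,220.15)]);print('handles 2view',h1.round(1),h2.round(1),e1,e2)
p=onplane(b,318.9,154.1,17); ap=onplane(b,321.9,52.5,7); r=onplane(b,322.2,72,7)
H1=onplane(b,340.6,212.2,24);H2=onplane(b,294.9,211.1,24)
mid=(H1+H2)/2
print('pivot',p.round(1),'apex',ap.round(1),'ringc',r.round(1),'hmid',mid.round(1))
for n,v in [('apex',ap-p),('hand',p-mid),('all',ap-mid)]: print(n,np.degrees(np.arctan2(v[1],v[0])),np.hypot(*v[:2]))
print('gap',np.hypot(*(H1-H2)[:2]))
E
```

```text
tip [590.8 169.7 130. ]
pivot 2view [ 569.  -256.5   10.9] [1.3 1.3]
handles 2view [ 584.3 -317.4    6.2] [ 537.8 -309.    12.6] [np.float64(1.1777693597668784), np.float64(1.177769359766835)] [np.float64(0.8976579049356446), np.float64(0.8976579049357716)]
pivot [ 569. -255.   17.] apex [ 583.2 -165.5    7. ] ringc [ 581.4 -181.8    7. ] hmid [ 560.9 -309.4   24. ]
apex 80.98626429048653 90.64765894896263
hand 81.57043629166893 55.00738945385874
all 81.20687931446734 145.65326906999502
gap 45.173572793723494
```

Emit:
carry_out:
  plan:
    - [85,[-4.4,-6.4,0],[0,0,0.28]]
    - [85,[0,0,35],[0,0,0]]
    - [85,[0,0,35],[0,0,0]]
    - [85,[0,0,35],[0,0,0]]
    - [85,[0,0,35],[0,0,0]]
    - [85,[0,0,30],[0,0,0]]
    - [85,[0,0,0],[0,0,0]]
    - [85,[0,0,0],[0,0,0]]

```text
time_s: 8.82
eef_pos: [560.4, -311.1, 72.5]
ee_rot: [-0.001, 0.759, 0.651, -0.0]
force: [-0.0, -0.3, 1.2]
grip_width: 0.994
```

```bash
python3 - <<'E'
from h import *
c=snap('wrist','w4'); s=c['state'];print(s['time_s'],s['eef_pos'],tool_pose(s)[:2,:2].round(3))
E
```

```text
8.8167 [ 560.35108857 -311.09584581   72.50200881] [[ 0.152  0.988]
 [ 0.988 -0.152]]
```

View pics/w4.png

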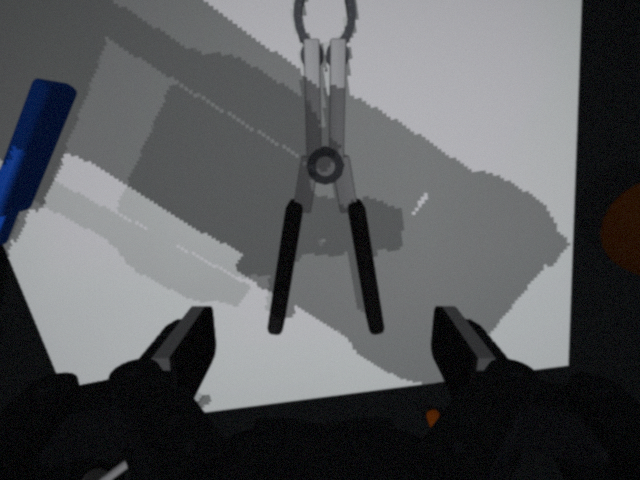

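The handles run from (296,203) and (352,203) to (276,330) and (377,330), centred between the jaws. The pivot is at (324,165). I'll check it against the earlier estimate and measure its height from the two wrist places.

```bash
python3 - <<'E'
from h import *
a=load('w3');b=load('w4')
pv,e=cross2([ray(a,318.9,154.1),ray(b,324.3,165)]);print('pivot',pv.round(1),e)
print(onplane(b,324.3,165,15).round(1))
L0,L1,R0,R1=[onplane(b,*p,24) for p in [(296,203),(275.5,331),(353,203),(376.5,331)]]
f=(L0+R0)/2;r=(L1+R1)/2; print('front',f.round(1),'rear',r.round(1),np.degrees(np.arctan2(*(f-r)[1::-1])), 'widths',np.linalg.norm(L0-R0),np.linalg.norm(L1-R1))
print('mid',(f+r)/2)
# handle end two view
for q in [((290,248),(275.5,331)),((347,248),(376.5,331))]:
    x,e=cross2([ray(a,*q[0]),ray(b,*q[1])]);print(x.round(1),np.round(e,1))
E
```

```text
pivot [ 569.  -254.9   19.8] [np.float64(0.04618068909754767), np.float64(0.04618068909776763)]
[ 568.9 -255.2   15. ]
front [ 566.1 -273.7   24. ] rear [ 555.7 -347.4   24. ] 81.95193994180417 widths 29.623987914198885 58.20607940622751
mid [ 560.93444853 -310.58511478   24.        ]
[ 527.7 -342.6   25.2] [0.5 0.5]
[ 584.8 -349.    28.8] [0.7 0.7]
```

Emit:
carry_out:
  plan:
    - [85,[-2,0.5,30],[0,0,0]]
    - [85,[0,0,25],[0,0,0]]
    - [85,[0,0,13],[0,0,0]]
    - [85,[0,0,0],[0,0,0]]
    - [85,[0,0,0],[0,0,0]]
    - [0,[0,0,0],[0,0,0]]
    - [0,[0,0,0],[0,0,0]]
    - [0,[0,0,0],[0,0,0]]
    - [0,[0,0,0],[0,0,0]]
    - [0,[0,0,0],[0,0,0]]
    - [0,[0,0,0],[0,0,0]]
    - [0,[0,0,0],[0,0,0]]
    - [0,[0,0,0],[0,0,0]]
    - [0,[0,0,0],[0,0,0]]
  grip_force: 70

```text
time_s: 10.03
eef_pos: [562.4, -316.0, 8.4]
ee_rot: [0.003, 0.759, 0.651, 0.0]
force: [-3.3, 0.7, 16.4]
grip_width: 0.34
```

```bash
python3 - <<'E'
from h import *
c=snap('wrist','w5'); s=c['state'];print(s['time_s'],s['eef_pos'],s['grip_width']*85.4,s['force'])
t=snap('top','t5'); crop(t,270,170,400,250,6,'t5c')
E
```

```text
10.0333 [ 562.38240293 -315.96564785    8.42272018] 29.062982895088787 [-3.29410768  0.73413367 16.44737871]
```

View pics/w5.png

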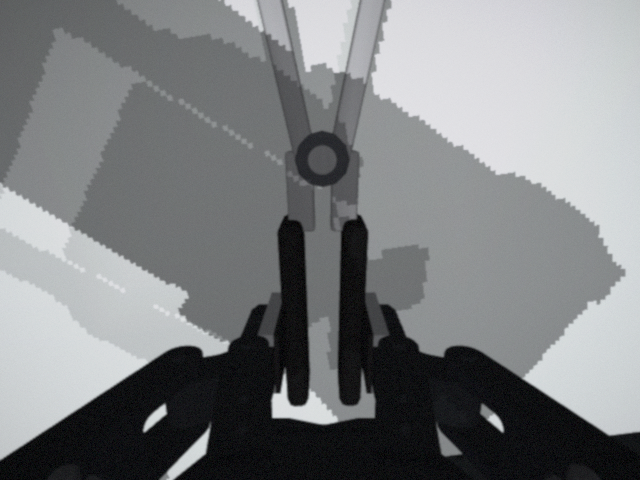

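View pics/t5c.png

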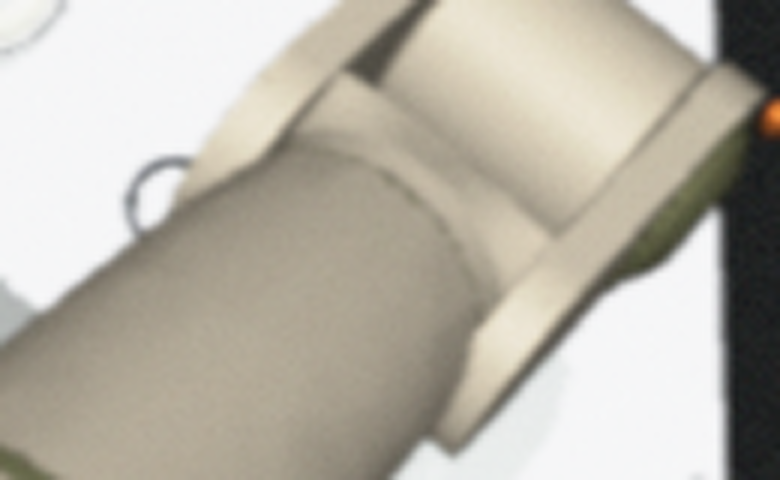

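The handles are parallel and squeezed between the pads, with the arms diverging at the ring end. Lift gently and check.

Emit:
carry_out:
  plan:
    - [0,[0,0,0],[0,0,0]]
    - [0,[0,0,0],[0,0,0]]
    - [0,[0,0,-4],[0,0,0]]
    - [0,[0,0,-6],[0,0,0]]
    - [0,[0,0,-10],[0,0,0]]
    - [0,[0,0,-15],[0,0,0]]
    - [0,[0,0,-20],[0,0,0]]
    - [0,[0,0,-20],[0,0,0]]
    - [0,[0,0,-15],[0,0,0]]
    - [0,[0,0,0],[0,0,0]]
    - [0,[0,0,0],[0,0,0]]
  grip_force: 100

```text
time_s: 11.05
eef_pos: [560.8, -314.3, 94.8]
ee_rot: [0.0, 0.759, 0.651, 0.0]
force: [0.1, 0.8, -3.3]
grip_width: 0.311
```

```bash
python3 - <<'E'
from h import *
c=snap('wrist','w6'); s=c['state'];print(s['time_s'],s['eef_pos'],s['grip_width']*85.4,s['force'],s['wrist_torque'])
t=snap('scene','s6'); crop(t,230,200,420,330,4,'s6c')
E
```

```text
11.05 [ 560.76339681 -314.32750733   94.78295328] 26.573930876062892 [ 0.05721079  0.76202369 -3.27617156] [-0.050536    0.03386399  0.01734204]
```

View pics/w6.png

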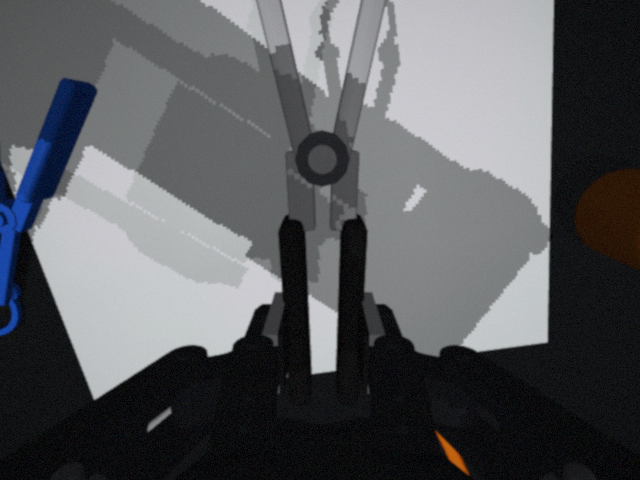

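View pics/s6c.png

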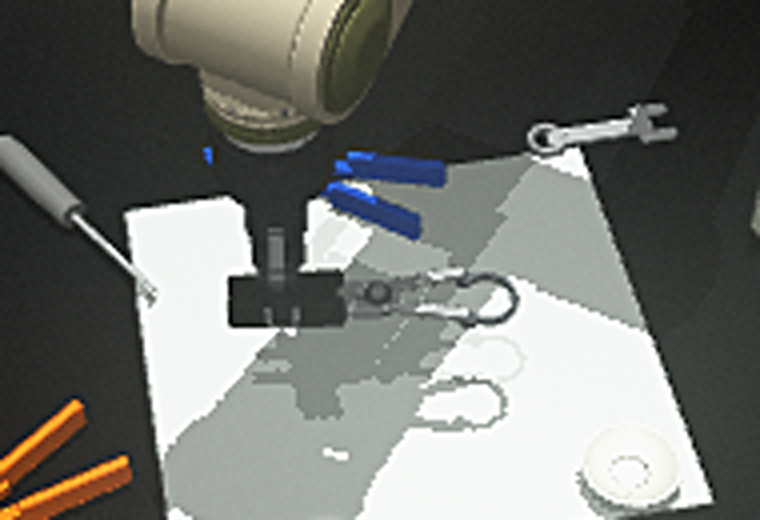

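The pliers hang level, with the ring open and round at about (480,300) in the crop. Carry them to above the spindle.

Emit:
carry_out:
  plan:
    - [0,[0,0,-15],[0,0,0]]
    - [0,[0,0,-25],[0,0,0]]
    - [0,[10,-3.1,-25],[0,0,0]]
    - [0,[20,-3.1,-10],[0,0,0]]
    - [0,[30,-3.1,0],[0,0,0]]
    - [0,[30,-3.1,0],[0,0,0]]
    - [0,[30,-3.1,0],[0,0,0]]
    - [0,[30,-3.1,0],[0,0,0]]
    - [0,[30,-3.2,0],[0,0,0]]
    - [0,[30,-3.2,0],[0,0,0]]
    - [0,[30,-3.2,0],[0,0,0]]
    - [0,[30,-3.2,0],[0,0,0]]
    - [0,[30,-3.2,0],[0,0,0]]
    - [0,[25,-3.1,0],[0,0,0]]
    - [0,[15,-3.1,0],[0,0,0]]
    - [0,[8.5,-3.1,0],[0,0,0]]
    - [0,[0,0,0],[0,0,0]]
    - [0,[0,0,0],[0,0,0]]
    - [0,[0,0,0],[0,0,0]]

```text
time_s: 12.73
eef_pos: [570.8, 35.7, 169.0]
ee_rot: [-0.0, 0.76, 0.65, -0.0]
force: [-0.4, -0.9, -2.4]
grip_width: 0.305
```

```bash
python3 - <<'E'
from h import *
t=snap('scene','s7'); c=snap('top','t7');w=snap('wrist','w7'); s=t['state'];print(s['time_s'],s['eef_pos'],s['grip_width']*85.4,s['force'],tool_pose(s)[:3,:3].round(3))
crop(t,400,190,530,290,6,'s7c'); crop(c,105,145,210,265,5,'t7c')
E
```

```text
12.7333 [570.76307827  35.71541914 168.95547385] 26.014804406515054 [-0.43933469 -0.92908054 -2.38923357] [[ 0.154  0.988 -0.001]
 [ 0.988 -0.154 -0.   ]
 [-0.    -0.    -1.   ]]
```

View pics/s7c.png

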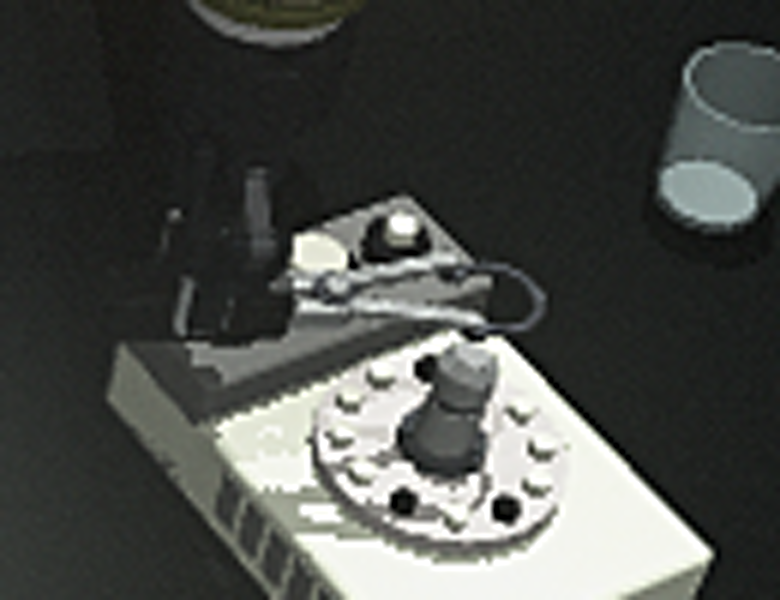

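View pics/t7c.png

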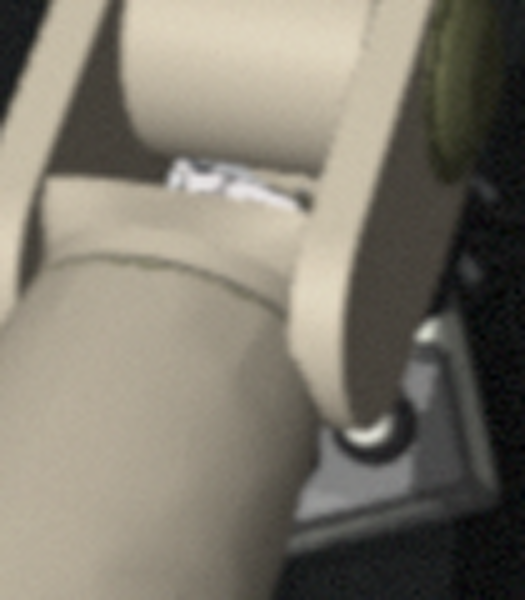

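View pics/w7.png

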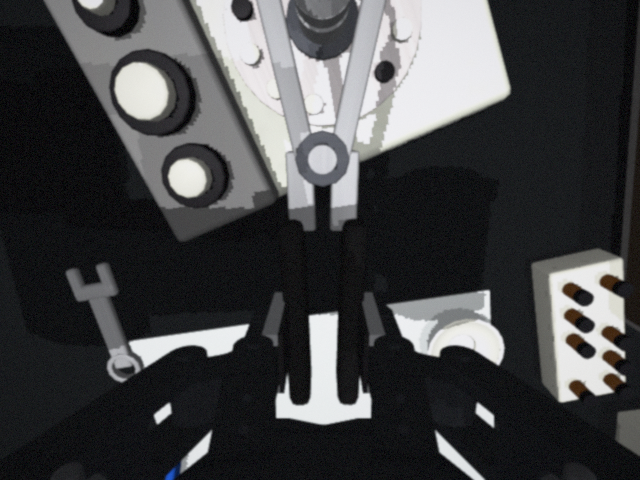

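The wrist view shows the pivot at (322,158) and the pliers symmetric between the pads. The scene crop shows the ring at (505,298) in front of the deck and above the spindle tip at (465,360). The top view is blocked by the arm. I'll measure the ring from the scene image.

```bash
python3 - <<'E'
from h import *
t=load('s7'); s2=load('s2'); T=tool_pose(t['state'])
crop(t,460,222,500,252,19,'s7d'); crop(s2,460,240,500,270,19,'s2d')
print('pred ring px',[np.round(proj(t,(T@[x,0,z,1])[:3]),1) for x,z in [(134.3,2),(134.3-20,2),(134.3+20,2)]], (T@[134.3,0,2,1])[:3])
print('pred tip px',np.round(proj(t,(590.8,169.7,130)),1),'rot ring L/R',[np.round(proj(t,(T@[134.3,y,2,1])[:3]),1) for y in (-20,20)])
w=cloud(t)[222:252,445:500]; m=(w[...,2]>150)&(w[...,2]<185)
P=w[m]; print(len(P),np.nanmedian(P[:,2])); 
tp=np.linalg.inv(T)@np.c_[P,np.ones(len(P))].T
for lo in range(60,160,10):
    k=(tp[0]>=lo)&(tp[0]<lo+10)
    if k.any(): print(lo,k.sum(),tp[1][k].min().round(1),tp[1][k].max().round(1),np.median(tp[2][k]).round(1))
E
```

```text
pred ring px [array([480.7, 239.6]), array([473.2, 239.8]), array([488.2, 239.4])] [591.50975974 168.40263716 166.91405741]
pred tip px [477.6 248.8] rot ring L/R [array([478.6, 234.2]), array([482.8, 245. ])]
345 173.13460829103724
60 38 -12.9 14.0 -6.3
70 25 -12.5 12.1 -5.8
80 28 -16.2 15.2 -5.3
90 25 -17.2 17.3 -6.1
100 26 -19.3 21.8 -5.3
110 30 -23.0 22.5 -4.4
120 30 -25.3 21.7 1.8
130 16 -22.4 21.0 2.1
140 16 -20.5 20.1 1.8
150 21 -16.8 13.3 2.0
```

View pics/s7d.png

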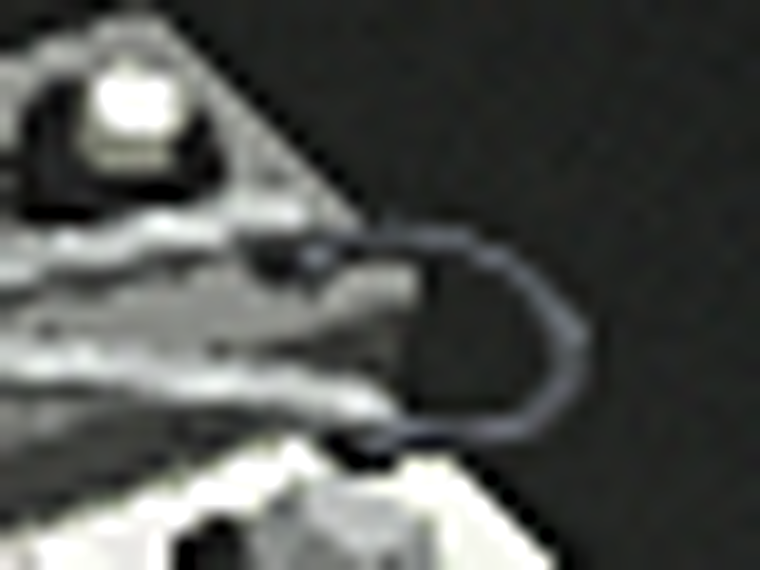

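View pics/s2d.png

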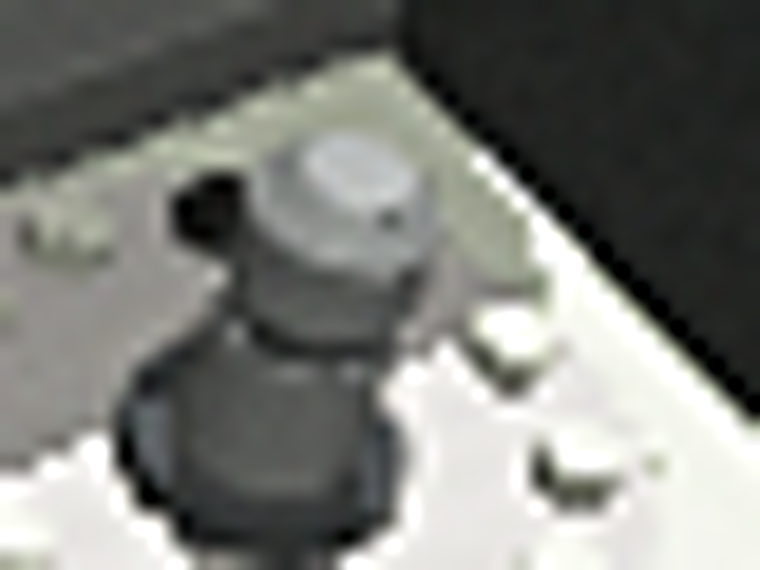

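```bash
python3 - <<'E'
from h import *
from scipy.optimize import least_squares
t=load('s7'); T=tool_pose(t['state'])
g=t['color'].astype(int)
pts=[]
for v in range(228,250):
    for u in range(481,495):
        if g[v,u].max()>55 and v<247: pts.append((u,v))
pts=np.array(pts); print(len(pts)); 
W=np.array([onplane(t,u,v,167) for u,v in pts]); L=(np.linalg.inv(T)@np.c_[W,np.ones(len(W))].T)[:2].T
wt=np.array([g[v,u].max()-40 for u,v in pts],float)
for fixed in (True,False):
    f=lambda p:(np.hypot(L[:,0]-p[0],L[:,1]-p[1])-(19 if fixed else p[2]))*np.sqrt(wt/60)
    r=least_squares(f,[134,0,19],loss='soft_l1'); print(fixed,r.x.round(2),np.abs(r.fun).mean())
print(np.c_[pts,L.round(1)][::3].tolist())
# tip in scene
tip=onplane(t,478.3,248.4,130); print('tip scene',tip.round(1),'tip wrist',onplane(load('w2'),302.0,98.1,130).round(1))
E
```

```text
38
True [138.82  -1.03  19.  ] 2.4029464328910124
False [137.99  -1.2   19.69] 2.3849923113275757
[[481.0, 234.0, 140.7, -20.4], [484.0, 234.0, 148.8, -20.1], [481.0, 236.0, 138.7, -13.0], [488.0, 236.0, 157.3, -12.3], [488.0, 238.0, 155.2, -4.9], [489.0, 239.0, 156.8, -1.1], [490.0, 240.0, 158.4, 2.6], [488.0, 242.0, 151.0, 9.7], [487.0, 243.0, 147.3, 13.2], [481.0, 244.0, 130.6, 16.2], [484.0, 244.0, 138.5, 16.5], [487.0, 244.0, 146.3, 16.8], [482.0, 246.0, 131.3, 23.4]]
tip scene [589.6 172.3 130. ] tip wrist [590.6 170.  130. ]
```

```bash
python3 - <<'E'
from h import *
from scipy.optimize import least_squares
for n in ['w6','w7']:
    c=load(n); M=np.array(c['tool_from_camera'])
    d=M[:3,:3]@[(322.0-c['cx'])/c['fx'],-(157.8-c['cy'])/c['fy'],-1]; o=M[:3,3]
    for z in (-8,-10.5,-13): print(n,z,(o+d*(z-o[2])/d[2]).round(1))
    print('pivot depth', (o+d*np.median(c['range_z'][155:161,319:325])).round(1))
t=load('s7'); T=tool_pose(t['state']); g=t['color'].astype(float).max(2)
pts=[]
for u in range(483,493):
    col=g[225:250,u]-40
    up=col[:14]; lo=col[14:]
    for seg,off in ((up,225),(lo,239)):
        if u>=490: continue
        i=int(np.argmax(seg[:9] if off==239 else seg)); 
        k=[j for j in (i-1,i,i+1) if 0<=j<len(seg)]; w=np.clip(seg[k],0,None)
        if seg[i]>15: pts.append((u,off+np.average(k,weights=w)))
for v in range(236,243):
    row=g[v,486:496]-40; i=int(np.argmax(row)); k=[j for j in (i-1,i,i+1) if 0<=j<10]; pts.append((486+np.average(k,weights=np.clip(row[k],0.01,None)),v))
pts=np.array(pts); print(pts.round(1).tolist())
for z in (165,167,169):
  W=np.array([onplane(t,u,v,z) for u,v in pts]); L=(np.linalg.inv(T)@np.c_[W,np.ones(len(W))].T)[:2].T
  r=least_squares(lambda p:np.hypot(L[:,0]-p[0],L[:,1]-p[1])-19,[134,0],loss='soft_l1'); print(z,r.x.round(2),r.fun.round(1))
E
```

```text
w6 -8 [63.9 -1.  -8. ]
w6 -10.5 [ 64.   -1.  -10.5]
w6 -13 [ 64.2  -1.  -13. ]
pivot depth [63.9 -1.  -8.2]
w7 -8 [63.9 -1.  -8. ]
w7 -10.5 [ 64.   -1.  -10.5]
w7 -13 [ 64.2  -1.  -13. ]
pivot depth [63.9 -1.  -8.5]
[[483.0, 234.0], [483.0, 247.1], [484.0, 234.2], [484.0, 247.5], [485.0, 235.0], [485.0, 244.1], [486.0, 235.2], [486.0, 244.0], [487.0, 236.1], [487.0, 243.8], [488.0, 237.2], [488.0, 243.0], [489.0, 237.9], [489.0, 239.4], [487.0, 236.0], [488.0, 237.0], [488.8, 238.0], [489.5, 239.0], [489.5, 240.0], [489.5, 241.0], [489.0, 242.0]]
165 [139.75  -3.53] [ 1.1 10.5  1.4 11.8 -0.2 -0.1  0.8  0.2 -0.1  0.2 -0.5 -0.3  0.7 -1.2
  0.3 -0.1  0.   0.5 -0.2 -0.1 -0.3]
167 [138.65  -1.63] [ 1.  10.5  1.3 11.8 -0.2 -0.2  0.8  0.1 -0.1  0.2 -0.5 -0.3  0.7 -1.2
  0.3 -0.1  0.   0.5 -0.2 -0.1 -0.3]
169 [137.55   0.27] [ 1.  10.4  1.3 11.7 -0.2 -0.2  0.8  0.1 -0.1  0.2 -0.5 -0.3  0.7 -1.2
  0.3 -0.1  0.   0.5 -0.2 -0.1 -0.3]
```

The ring centre is at tool (137,-1) from the wrist pivot plus 73 mm, and (136.6,-0.3) from the scene fit corrected by the tip offset, so the two agree. I'll correct by (-1.1,-0.5) and lower to just above the tip.

Emit:
carry_out:
  plan:
    - [0,[-1.1,-0.5,0],[0,0,0]]
    - [0,[0,0,8],[0,0,0]]
    - [0,[0,0,12],[0,0,0]]
    - [0,[0,0,8],[0,0,0]]
    - [0,[0,0,3],[0,0,0]]
    - [0,[0,0,0],[0,0,0]]
    - [0,[0,0,0],[0,0,0]]

```text
time_s: 13.47
eef_pos: [570.2, 35.7, 138.4]
ee_rot: [0.0, 0.759, 0.651, 0.0]
force: [-0.3, -0.1, -1.7]
grip_width: 0.311
```

```bash
python3 - <<'E'
from h import *
t=snap('scene','s8'); w=snap('wrist','w8'); s=t['state'];print(s['time_s'],s['eef_pos'],s['grip_width']*85.4,s['force'])
crop(t,450,225,510,270,13,'s8c'); crop(w,240,0,400,120,5,'w8c')
E
```

```text
13.4667 [570.20944834  35.72491119 138.39090894] 26.57541933324407 [-0.29596474 -0.07210127 -1.65867396]
```

View pics/s8c.png

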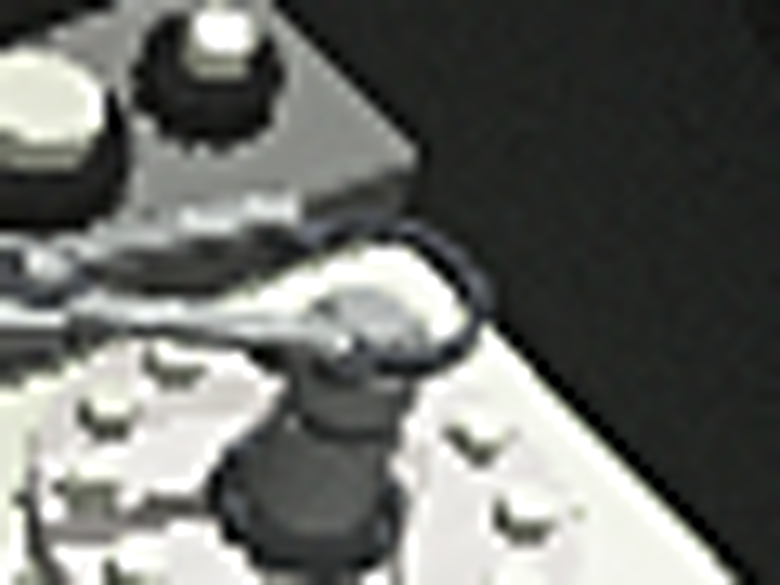

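View pics/w8c.png

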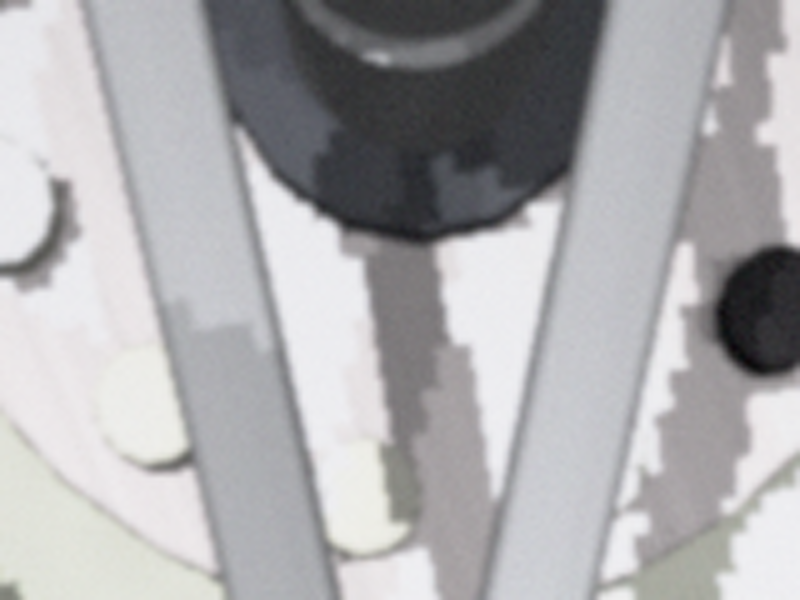

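The wrist crop has the spindle centred between the arms to about 1 mm. The scene crop has the ring above the tip, perhaps 1–2 mm too far along +x of the tool. Correct and recheck.

Emit:
carry_out:
  plan:
    - [0,[-1.4,0.6,0],[0,0,0]]
    - [0,[0,0,0],[0,0,0]]
    - [0,[0,0,0],[0,0,0]]
    - [0,[0,0,0],[0,0,0]]

```text
time_s: 13.9
eef_pos: [570.5, 34.3, 138.5]
ee_rot: [0.0, 0.759, 0.651, 0.0]
force: [0.2, 0.8, -2.6]
grip_width: 0.307
```

```bash
python3 - <<'E'
from h import *
t=snap('scene','s9'); c=snap('top','t9'); s=t['state'];print(s['time_s'],s['eef_pos'],s['grip_width']*85.4,s['force'])
T=tool_pose(s); r=(T@[136.8,-.6,2.2,1])[:3]; print('ring est',r.round(1),'vs tip 590.6 170.0')
crop(t,460,230,500,260,19,'s9c'); crop(c,120,160,200,220,8,'t9c')
E
```

```text
13.9 [570.54139985  34.25713633 138.45047023] 26.202286654980572 [ 0.23490862  0.79014655 -2.57784561]
ring est [590.9 169.5 136.3] vs tip 590.6 170.0
```

View pics/s9c.png

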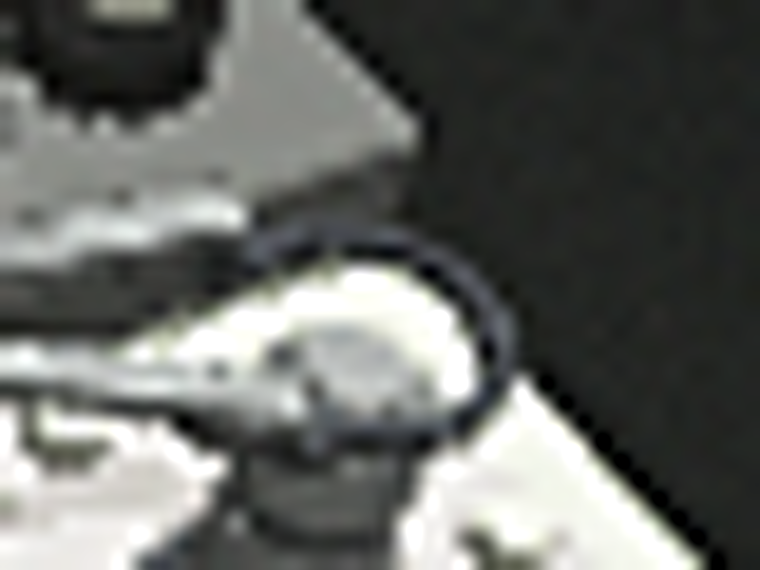

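View pics/t9c.png

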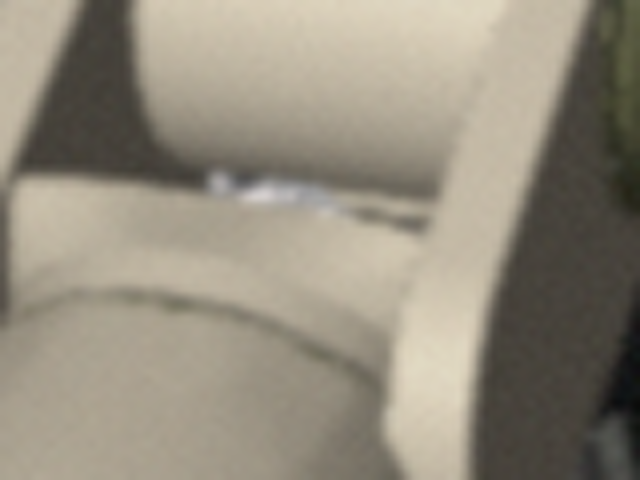

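The ring ellipse centre is at (368,338) in the crop. The axis at ring height is expected at (368,330), so it is centred within about 1.5 mm. Lower around the spindle.

Emit:
carry_out:
  plan:
    - [0,[0,0,4],[0,0,0]]
    - [0,[0,0,5],[0,0,0]]
    - [0,[0,0,5],[0,0,0]]
    - [0,[0,0,5],[0,0,0]]
    - [0,[0,0,5],[0,0,0]]
    - [0,[0,0,3],[0,0,0]]
    - [0,[0,0,2],[0,0,0]]
    - [0,[0,0,0],[0,0,0]]
    - [0,[0,0,0],[0,0,0]]

```text
time_s: 14.75
eef_pos: [570.6, 34.3, 109.4]
ee_rot: [0.0, 0.759, 0.651, 0.0]
force: [-0.1, 0.3, -2.4]
grip_width: 0.304
```

```bash
python3 - <<'E'
from h import *
t=snap('scene','s10'); w=snap('wrist','w10'); s=t['state'];print(s['time_s'],s['eef_pos'],s['grip_width']*85.4,s['force'],s['wrist_torque'])
crop(t,460,230,500,270,15,'s10c'); crop(w,240,0,400,120,5,'w10c')
E
```

```text
14.75 [570.56489629  34.29318044 109.36348644] 25.975736938443095 [-0.09007392  0.31967129 -2.35112365] [-0.09813846 -0.04582405  0.00846823]
```

View pics/s10c.png

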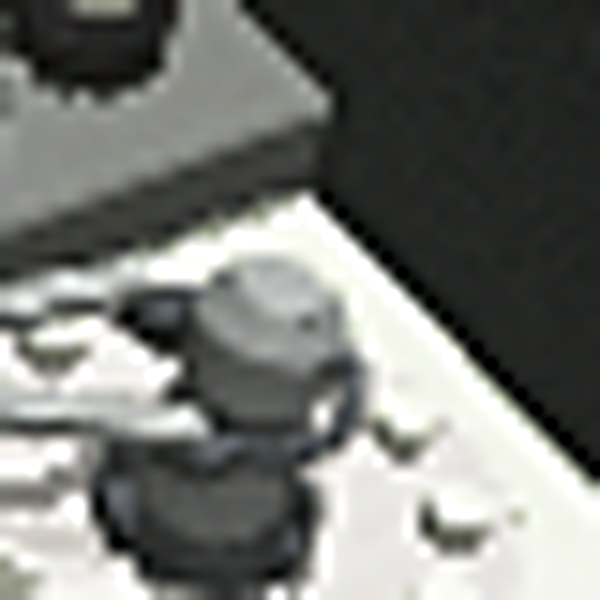

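View pics/w10c.png

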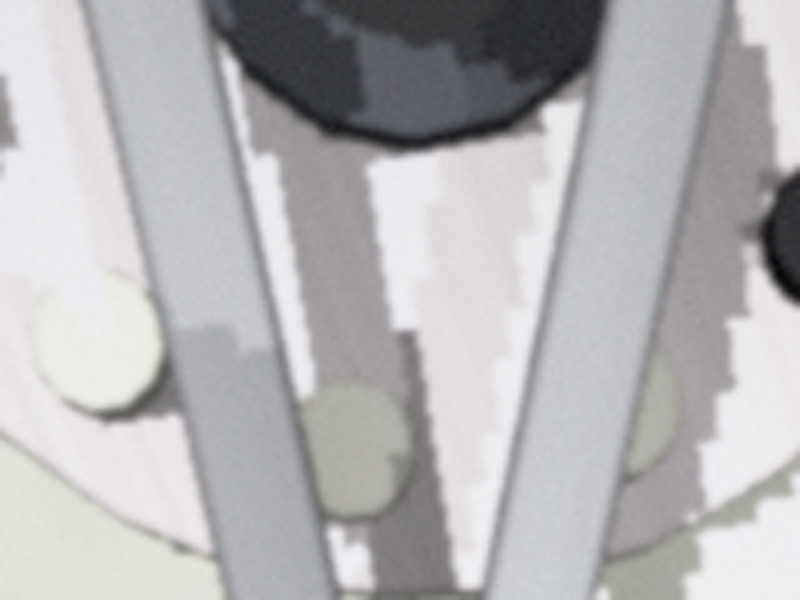

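```bash
python3 - <<'E'
from h import *
t=load('s10'); T=tool_pose(t['state']); g=t['color']
a=np.linspace(0,2*np.pi,200)
for dz in (0,1.5,2.2,4):
    c=(T@[136.8,-.6,dz,1])[:3]
    lo=np.array([proj(t,c+[21*np.cos(x),21*np.sin(x),-2]) for x in a])+[.7,-.4]; hi=np.array([proj(t,c+[21*np.cos(x),21*np.sin(x),2]) for x in a])+[.7,-.4]
    print(dz,c.round(1),'right',max(lo[:,0].max(),hi[:,0].max()).round(2),'bottom',lo[:,1].max().round(2),'top',hi[:,1].min().round(2))
print(g[252:266,476:486].max(2))
print(g[250,476:492].max(1),g[253,476:492].max(1),g[256,476:492].max(1))
w=cloud(t); m=(w[...,2]>97)&(w[...,2]<118)
for v in range(252,263): print(v,[ (round(w[v,u,2],0)) for u in range(470,486)])
E
```

```text
0 [591.  169.6 109.4] right 484.49 bottom 259.87 top 247.55
1.5 [591.  169.6 107.9] right 484.34 bottom 260.24 top 247.92
2.2 [591.  169.6 107.2] right 484.28 bottom 260.41 top 248.09
4 [591.  169.6 105.4] right 484.11 bottom 260.85 top 248.54
[[151 153 158 150 148 146 142 209 255 248]
 [138 164 161 155 155 155 121 140 255 252]
 [ 84  89 104 125 130  71  52  78 173 246]
 [ 85  88  85  86  81  71  83  98 171 243]
 [ 93  92  90  90  80 122 141  82 177 255]
 [ 94  95  94  89 100 255  98  81 173 234]
 [ 50  51  52  55  91 190  73 100 137  94]
 [ 82  82  74 100  88  80  46 204 255  95]
 [ 53  69  67  64  43 139 202 250 245 245]
 [ 75  65  64  64 175 235 248 237 234 236]
 [ 92  92  89  52  82 189 245 235 233 235]
 [ 87  88  84  52  38 152 250 235 234 234]
 [ 91  88  72  37  33 147 248 235 232 230]
 [ 93  60  46  79  52 222 240 231 229 232]]
[137 170 198 198 193 162 141 255 249 250 255 255  36  20  33  36] [138 164 161 155 155 155 121 140 255 252 247 247 250 255 255   0] [ 93  92  90  90  80 122 141  82 177 255 252 247 246 246 247 254]
252 [np.float64(103.0), np.float64(70.0), np.float64(11
[... 2583 characters left out ...]
, np.float64(108.0), np.float64(101.0), np.float64(70.0), np.float64(70.0), np.float64(67.0), np.float64(73.0)]
261 [np.float64(86.0), np.float64(88.0), np.float64(109.0), np.float64(102.0), np.float64(108.0), np.float64(92.0), np.float64(97.0), np.float64(92.0), np.float64(92.0), np.float64(92.0), np.float64(73.0), np.float64(68.0), np.float64(69.0), np.float64(68.0), np.float64(70.0), np.float64(67.0)]
262 [np.float64(82.0), np.float64(84.0), np.float64(88.0), np.float64(87.0), np.float64(92.0), np.float64(91.0), np.float64(91.0), np.float64(91.0), np.float64(88.0), np.float64(75.0), np.float64(74.0), np.float64(71.0), np.float64(65.0), np.float64(67.0), np.float64(69.0), np.float64(67.0)]
```

The ring surrounds the spindle with no contact force. Its faces read about 107 mm high, matching the estimate. Lower the last 3 mm.

Emit:
carry_out:
  plan:
    - [0,[0,0,1.5],[0,0,0]]
    - [0,[0,0,1.5],[0,0,0]]
    - [0,[0,0,0],[0,0,0]]
    - [0,[0,0,0],[0,0,0]]
    - [0,[0,0,0],[0,0,0]]
    - [0,[0,0,0],[0,0,0]]

```text
time_s: 15.35
eef_pos: [570.5, 34.3, 106.4]
ee_rot: [0.0, 0.759, 0.651, 0.0]
force: [0.2, 0.3, -2.1]
grip_width: 0.304
```

```bash
python3 - <<'E'
from h import *
t=snap('scene','s11'); w=snap('wrist','w11'); s=w['state'];print(s['time_s'],s['eef_pos'],s['grip_width']*85.4,s['force'],s['wrist_torque'],abs(s['dq']).max())
T=tool_pose(s);print('ring est',(T@[136.8,-.6,2.2,1])[:3].round(1),'tilt',T[2,:3].round(3))
crop(t,400,200,520,290,6.5,'s11c')
# level check: pliers depth points in tool frame
cl=cloud(t)[225:262,440:472].reshape(-1,3); L=(np.linalg.inv(T)@np.c_[cl,np.ones(len(cl))].T)[:3].T
for lo in range(55,125,10):
    k=(L[:,0]>=lo)&(L[:,0]<lo+10)&(abs(L[:,1])<22)&(L[:,2]<12)
    if k.any(): print(lo,k.sum(),np.median(L[k,2]).round(1))
E
```

```text
15.4 [570.51908686  34.29294283 106.35043844] 26.20980355201077 [-0.17318237  0.92340754 -1.76464499] [-0.10384645  0.03268856  0.02302288] 0.0023281723461499974
ring est [590.9 169.6 104.1] tilt [-0.  0. -1.]
55 37 -5.5
65 26 -5.9
75 24 -4.6
85 26 -5.2
95 23 -5.4
105 26 -4.3
115 20 -2.7
```

View pics/s11c.png

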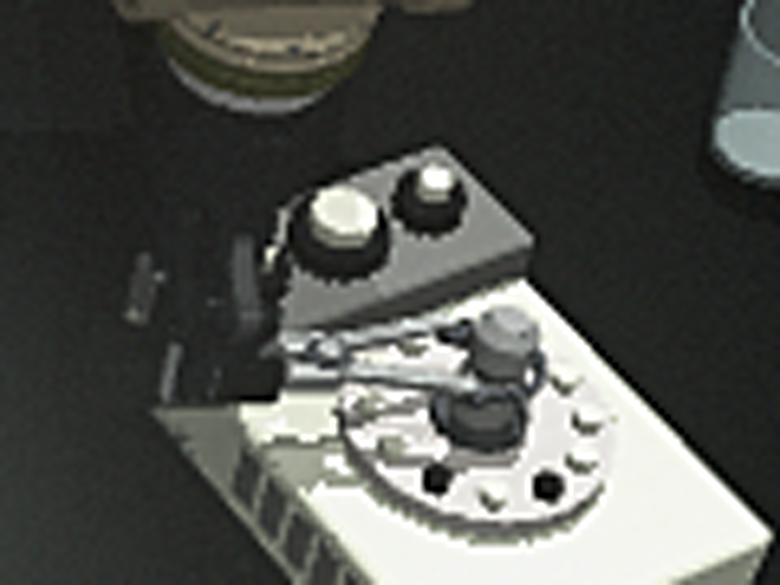

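View pics/w11.png

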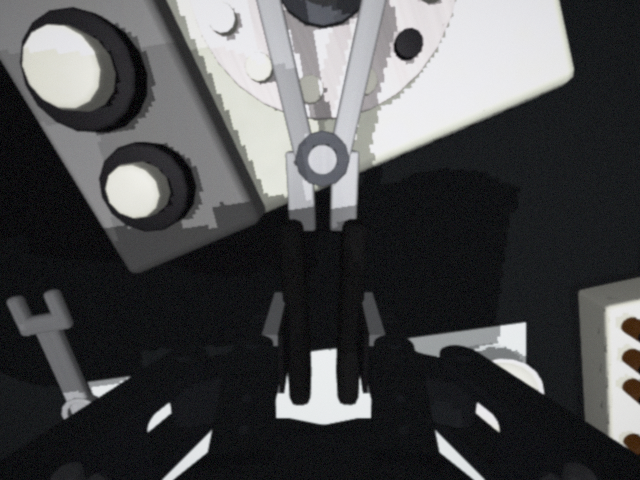

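The ring sits round the spindle at groove height. Nothing is touching, and the medium key at (137,190) in the wrist view is clear of the gripper. Handing in.

```bash
python3 - <<'E'
from rig import ctrl
print(ctrl.finish_job()); s=ctrl.sense(); print(s['time_s'],s['eef_pos'],s['grip_width'],s['force'])
E
```

```text
the job is handed in; nothing more can be done
None
the job is handed in; nothing more can be done
```

The job is handed in at about 15.4 s. `finish_job()` gives no verdict, so whether it passed is not known.

**Keys:** I pressed large, middle, then small, letting each come up before the next. Each went down to about z = 93.8 mm with 15–20 N, which is fully down. On the first push, the large key stopped at z = 96.0 mm, so I pushed it a little further while still on it.

**Pliers:** I gripped the black-handled pliers at 70 N, raised to 100 N for lifting. The handles were parallel and the ring round, so it was spread before it went over the spindle. I then lowered it round the spindle to the groove.

**Last checks:**
- **Ring position:** estimated at (590.9, 169.6, 104.1) mm, against the spindle axis at (590.6, 170.0) and groove height 104.
- **Level and still:** the tool was vertical, the pliers looked level in the depth readings, and the arm was at rest.
- **Contact:** the only force was the weight of the pliers, about 2 N, with no sign of touching the spindle.
- **Keys and bench:** the medium and large keys were up in the last wrist view, and the large and small in the last scene view. I saw nothing else disturbed.

**Checks that disagreed or fell short:**
- The scene camera read about 2 mm off the wrist camera at the spindle tip. I corrected for this by comparing ring and tip in the same picture.
- The opening sensor read about 26 mm, where the text says 34 mm when fully squeezed. I judged the squeeze from the parallel handles and round ring instead.
- During the grasp the TCP stopped at z = 8.4 mm, not the commanded 4 mm, with about 16 N on the tool. The fingertips probably touched the sheet; the grip held when lifted.
- The top camera was blocked by the arm during the final placing.

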